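# Push the flat pan over the dock's lip and nest the instrument basket in it

### The arm

A 7-joint arm with a two-finger parallel gripper is mounted at the origin on a cart in front of the work surface, level with it; the furniture and walls round the work are solid. World frame = base frame: x ahead of the robot, y to its left, z up, the work surface at z = 0. Lengths are in mm, angles in rad, forces in N, time in s.
With the tool pointing down it reaches from about 400 to 850 mm from the base axis. Payload 4.4 kg.
Tool frame: the origin (TCP) lies midway between the tips of the shut fingers; the grasp point (between the pads) lies 19 mm behind it; z points along the fingers, y is the line along which they close (so a half turn about z gives the same grasp; the last joint's range is limited). The gripper opens to 94 mm and grips with 3 to 60 N. Pads are 16 mm wide; open, the fingers measure 119 mm over their backs; the gripper's body (75 mm by 177 mm) begins 78 mm behind the grasp point.
Start: joints at [-1.2, 0.628, 0.038, 1.517, -0.027, 0.996, -0.02], TCP at [274.956, 588.997, 205.478] pointing down, gripper open.
Joint ranges: [-3.06, 3.06], [-0.37, 2.12], [-1.25, 1.32], [0.18, 2.47], [-1.1, 4.24], [0.23, 1.98], [-2.94, 2.94]. Speed limits (rad/s): [2.57, 2.57, 3.14, 3.14, 3.14, 3.14, 3.14].

### API

Orientations are given as a unit quaternion [w, x, y, z].
In Python, from plant import * gives the robot as it stands.
- The arm moves only by the tool step_arm, never from a script. Its argument "moves" is a list of rows, each an object of numbers: "tx", "ty", "tz": the shift along the tool's x, y, z in cm; "ax", "ay", "az": the turn, a rotation vector about the tool's x, y, z in degrees. In form: [{"tx": .., "ty": .., "tz": .., "ax": .., "ay": .., "az": ..}, ...]. A call has 1 to 10 rows; each row is the pose to reach, as a shift and turn from the pose commanded when the call began, along the tool's axes at that moment; what a row does not reach only later rows make up. A row lasts 1/12 s, in which the tool goes at most 41.7 mm and 7.16 degrees, less where a joint would pass 70% of its speed; a pose out of reach is approached as far as the arm can. A call with a gripper value outside its range is refused whole. "claw" is the opening in per cent of the stroke, from 0 (shut) to 100 (fully open), set as the call begins (left out, the last holds). The fingers move at their own pace and stop on an object; "squeeze" is the grip in N (left out, the last holds). Time passes only in rows, so rows that repeat a pose let the fingers close. It gives the time, the measured TCP pose, the force, the opening and the grip force at its end, in the units of the state.
- get_state(): the state, without advancing time (a new reading comes with each control period).
- grab_frame(name): name is "side" or "top"; returns a dict with "color" (480x640x3 uint8, red, green, blue), "intrinsics" (3x3 intrinsics, pixels), "R" (3x3) and "t" (3): a world point X has camera coordinates R X + t. Camera axes: x right, y down, z forward; pixel columns grow to the right and rows downward; lengths in mm; the calibration is good to about 2 mm. A picture is of the moment at which its call begins. There is no depth.
- close_job(): hands the job in; it is judged then, once.
The state is a dict: "time": time; "joints": joint angles; "qd": joint speeds; "tau": joint torques, N m; "tcp_pos": TCP position; "ee_rot": TCP orientation; "wrist_force": force on the tool from outside, world axes, zero at the start; "ft_torque": the same for the moment, N m; "gripper_width": finger opening in mm; "gripper_force": force on a finger pad.
Only numpy, scipy, OpenCV 4.12 (cv2) and the standard library are available. Lean on these libraries where they do the work, as an engineer would, in place of code of your own. Each camera call takes 0.05 s, during which the arm holds its last target. There are 200 camera calls.

### The job

Set up the tray dock: slide the flat steel pan along the dock's deck and push it, without picking it up, over the raised lip so that it drops flat into the pocket beyond. Then take the steel basket by its handle and nest it squarely in the pan, fully down, and let go. Leave the timer, the amber bottle and the carton where they are.

Things in the scene. Friction and masses are not known exactly. Their poses are not given: they have to be found in the camera images.
- dock: fixed tray dock of smooth grey plastic, on which the pan slides easily, 218 mm long (x) and 150 mm wide (y). Origin: centre of its underside, on the work surface. +x runs from the flat open deck over the lip to the pocket: away from the robot, turned up to 0.2 rad. Deck: x = -109 to -4 mm, top at z = 10 mm, open at its sides and rear; lip and pocket follow
- dock_lip (a point): middle of the lip's far edge, sheer above the pocket: (12, 0, 15) mm in the dock's frame; axes as the dock's. In that frame the lip is a ramp from z = 10 at x = -4 to z = 15 at x = 8 mm, flat to x = 12. As the pan tips nose down over it, its rear underside rises to some z = 22 mm. Cheeks flank it at y = +-56 mm from x = 0 on, flaring to y = +-70 mm at x = -22 mm
- dock_pocket (a point): centre of the pocket's floor: (57, 0, 8) mm in the dock's frame; axes as the dock's. The pocket runs from x = 12 to 102 mm and y = -56 to 56 mm in that frame; its end wall (x = 102 to 109 mm) and side cheeks have tops at z = 20 mm
- pan: loose flat polished steel pan, 0.2 kg, 18 mm high, walls leaning out: outside 78 x 98 mm at the bottom, 84 x 104 mm at the rim (x, y); walls and floor 3 mm thick, inside 73 x 93 mm at its floor. Origin: centre of its underside. On the deck at first, x along dock x, within 0.15 rad and 8 mm of true. In the pocket it has 3 mm to spare at each end, 4 mm at each side and stands 6 mm above the cheeks
- insert: loose steel basket, 0.2 kg, walls leaning out: outside 64 x 84 mm at the bottom, 74 x 94 mm at the rim (x, y), 30 mm high, with a handle bar over it. Origin: centre of its underside. Stands on the work surface left of the dock, nearer or farther. It nests in the pan long side to long side (either way round), its underside 3 mm above the pan's, with 4 mm to spare all round
- insert_handle (a point): middle of the basket's handle: a straight round steel bar 10 mm thick and 84 mm long along the basket's y, on a post at each end, its axis 60 mm above the basket's underside and 30 mm above its rim. Axes as the basket's
- timer: bystander: cream-coloured dial timer, 64 x 64 x 66 mm, standing on the left in the place the basket did not get. Origin: centre of its underside
- amber_bottle: bystander: amber bottle with a black cap, 37 mm across and 78 mm high, among the bottles at the back. Origin: centre of its underside
- strip_carton: bystander: flat printed carton, 58 x 96 x 21 mm, lying at the front left. Origin: centre of its underside

How it is judged:
By the outcome, as a careful person would: the job done as asked, in the order asked, and still so for the second after the job is handed in, with the robot touching nothing.
It also fails if it takes over 58 s, if anything falls off the work surface, if the arm or the gripper's body presses on something with over 40 N, if the wrist force passes 120 N, or if a joint passes its speed limit or range.

## Working session

There is one attempt and no reset: what is moved stays moved. The work goes in short steps, Python scripts to look and compute and a tool call to move; the robot and the scene stay as the last step left them, time stands still between calls to the robot, and variables do not carry over. Pictures are saved under pics/ and viewed, at most 10 in all, crops included, and the job is handed in when it is done.

Besides the shell and the picture viewer there is one more tool, called after ">>>" in YAML: its name, and indented under it one key for each argument. step_arm: Moves the arm, as the interface text tells. Its arguments: {"type":"object","properties":{"moves":{"type":"array"},"claw":{"type":"number"},"squeeze":{"type":"number"}},"required":["moves"]}

```bash
mkdir -p pics; ls; python3 - <<'E'
from plant import *
import cv2,numpy as np
s=get_state();print(s['time'],s['tcp_pos'],s['ee_rot'],s['gripper_width'])
for n in('side','top'):
    f=grab_frame(n);cv2.imwrite(f'pics/{n}0.png',f['color'][:,:,::-1])
    print(n,f['intrinsics'],f['R'],f['t'])
E
```

```text
pics
0.0 [274.67335765 588.3979498  204.57161822] [-1.90429892e-04  2.16670188e-01  9.76244426e-01 -9.02457368e-04] 93.91960063825655
side [[488.76708575   0.         320.51992155]
 [  0.         488.76708575 245.07161464]
 [  0.           0.           1.        ]] [[ 0.99983408  0.00309407 -0.01795117]
 [-0.01443333 -0.46663948 -0.88432984]
 [-0.01111291  0.88444221 -0.4665174 ]] [-501.46083245  138.12913174  791.1223929 ]
top [[494.2534064    0.         318.28742147]
 [  0.         494.2534064  239.50100364]
 [  0.           0.           1.        ]] [[-0.01763016 -0.99974599 -0.01404053]
 [-0.98202055  0.01995389 -0.18771649]
 [ 0.18794897  0.01047861 -0.9821229 ]] [138.39377818 516.27415057 808.6107036 ]
```

View pics/side0.png

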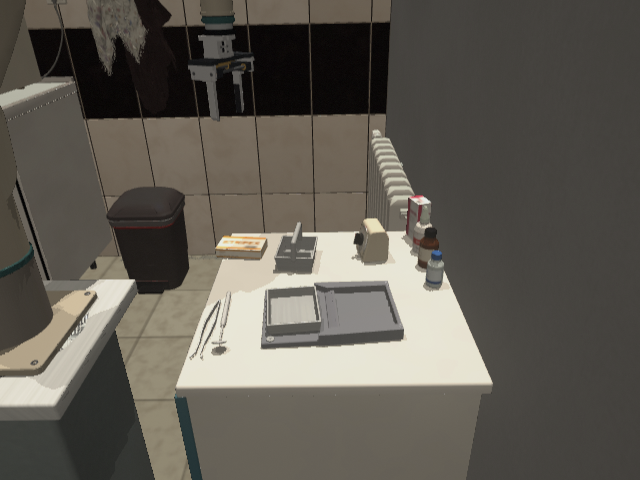

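View pics/top0.png

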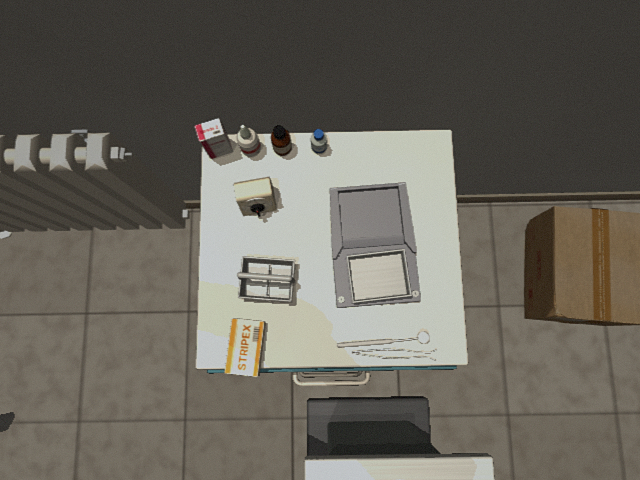

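The side view shows the dock at about (332,312), with the pan on the deck at (293,310) and the basket at (297,252). In the top view the dock is at about (373,245), the pan at (379,276), and the basket at (267,280) with its handle running from (240,275) to (296,281). I'll zoom in on both.

```bash
python3 - <<'E'
import cv2
a=cv2.imread('pics/top0.png')[170:320,225:425];cv2.imwrite('pics/tc.png',cv2.resize(a,None,fx=4,fy=4,interpolation=cv2.INTER_CUBIC))
a=cv2.imread('pics/side0.png')[215:350,210:410];cv2.imwrite('pics/sc.png',cv2.resize(a,None,fx=4,fy=4,interpolation=cv2.INTER_CUBIC))
E
```

```text
(no output)
```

View pics/tc.png

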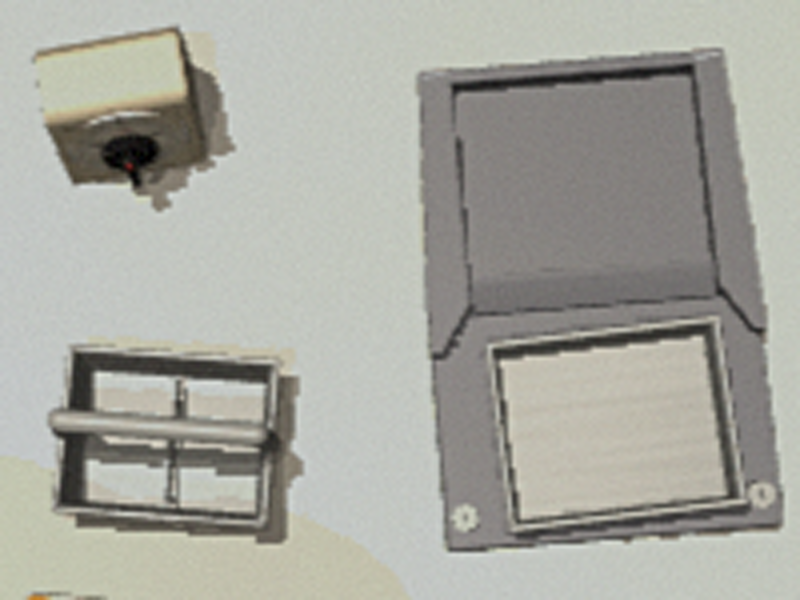

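View pics/sc.png

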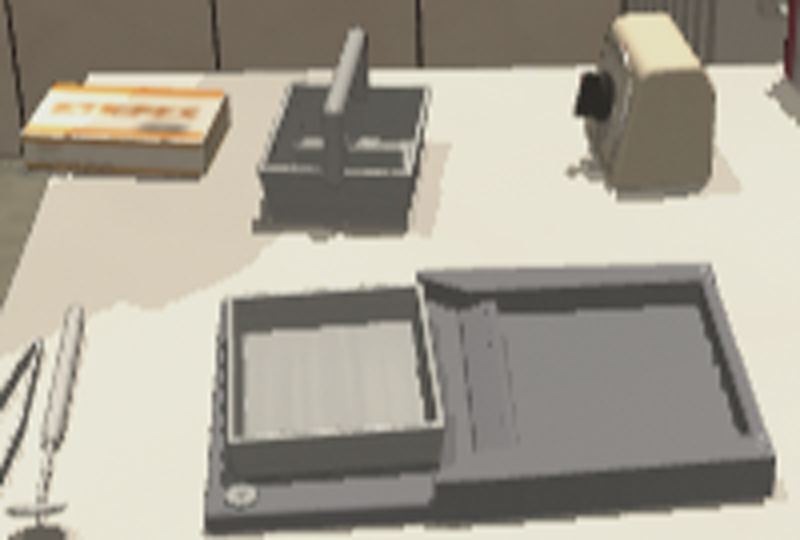

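The top crop shows the dock's end-wall corners at (418,74) and (722,50) and its rear corners at (449,549) and (781,526). The pan rim corners are (488,347), (716,320), (745,500) and (515,530). The basket rim is (72,347), (280,362), (264,525) and (55,510), with the handle from (50,421) to (272,434). The side crop shows the same points, so I can triangulate.

```bash
cat > h.py <<'E'
import numpy as np,cv2
from plant import *
def cam(n):
    f=grab_frame(n);return f
def ray(f,p):
    d=f['R'].T@np.linalg.solve(f['intrinsics'],[p[0],p[1],1.]);return -f['R'].T@f['t'],d
def plane(f,p,z):
    c,d=ray(f,p);return c+d*(z-c[2])/d[2]
def tri(f,p,g,q):
    a,d=ray(f,p);b,e=ray(g,q)
    s=np.linalg.lstsq(np.c_[d,-e],b-a,rcond=None)[0]
    return (a+d*s[0]+b+e*s[1])/2,np.linalg.norm(a+d*s[0]-b-e*s[1])
E
python3 - <<'E'
from h import *
np.set_printoptions(precision=1,suppress=True)
T=cam('top');S=cam('side')
t=lambda p:(225+p[0]/4-.4,170+p[1]/4-.4)
s=lambda p:(210+p[0]/4-.4,215+p[1]/4-.4)
tr={'pan':[((488,347),(222,300)),((716,320),(230,440))][:1]+[((488,347),(418,287)),((716,320),(445,430)),((745,500),(230,440)),((515,530),(222,300))],
'handle':[((50,421),(355,33)),((272,434),(335,180))],
'rim':[((72,347),(432,88)),((280,362),(412,168)),((264,525),(262,172)),((55,510),(290,88))],
'dock':[((418,74),(712,265)),((722,50),(775,455)),((781,526),(207,517))]}
tr['pan']=tr['pan'][1:]
for k in tr:
    for p,q in tr[k]: print(k,*tri(T,t(p),S,s(q)))
P={'pan':(28,[(488,347),(716,320),(745,500),(515,530)]),'rim':(30,[(72,347),(280,362),(264,525),(55,510)]),
'h':(60,[(50,421),(272,434)]),'dockfar':(20,[(418,74),(722,50)]),'docknear':(10,[(449,549),(781,526)])}
for k,(z,ps) in P.items():
    a=np.array([plane(T,t(p),z) for p in ps]);print(k,a[:,:2].tolist(),'mean',a.mean(0)[:2])
    d=a[0]-a[1]; print('  len',np.linalg.norm(d),'ang',np.arctan2(-d[0],d[1]))
    if len(a)==4:
        d=a[3]-a[2];print('  ang2',np.arctan2(-d[0],d[1]))
        for i,j in((0,3),(1,2)): d=a[i]-a[j];print('  ang side',np.arctan2(d[1],d[0]),np.linalg.norm(d))
print(get_state()['time'])
E
```

```text
pan [491.3  79.1  26. ] 1.2629685172459055
pan [502.4 -22.3  25.4] 0.42214544624311123
pan [421.3 -30.6  28.3] 1.5196748847239796
pan [409.1  69.4  27.2] 3.992470555723438
handle [457.7 267.3  59.1] 2.1008242255666745
handle [452.5 174.9  25.9] 5.3296161651642615
rim [495.2 263.5  28.8] 0.07244767980926216
rim [486.3 171.1  33.3] 0.7314514002365621
rim [415.  178.9  28. ] 0.2821887454293251
rim [422.5 270.3  26.7] 1.9686979153229867
dock [621.  107.3  17.3] 0.17712679220121205
dock [628.6 -32.4  19.2] 0.20165553866132702
dock [412.1 -49.6   6.6] 0.36412140487800226
pan [[491.6328784010112, 79.26771482185805], [501.71906069648935, -21.91410765660048], [422.1119171217768, -30.53148065964912], [410.9941423518909, 69.82830014471355]] mean [456.6  24.2]
  len 101.6832939737886 ang 0.09935551213184775
  ang2 0.11032933145745645
  ang side 0.11652775528822541 81.18933612887095
  ang side 0.10782887620625786 80.07219508417744
rim [[494.9693614160699, 263.29608870782096], [486.448090728214, 171.24875801910053], [415.0466251249616, 178.8222797896176], [423.2385502315194, 269.91658156281034]] mean [454.9 220.8]
  len 92.44091702841531 ang -0.09231177370012271
  ang2 -0.08968671670905634
  ang side -0.09203561343224287 72.03568698108319
  ang side -0.10567443269908329 71.80200221651853
h [[458.6079885481412, 267.2976472473484], [451.26651325532083, 173.1043787155749]] mean [454.9 220.2]
  len 94.47893466891908 ang -0.0777833016189231
dockfar [[620.099517672315, 107.37358572068253], [628.4836883678607, -32.24114052748605]] mean [624.3  37.6]
  len 139.86624361726135 ang 0.05998016223145215
docknear [[404.2857867678331, 98.25830061883956], [411.68915222789036, -48.95240589387062]] mean [408.   24.7]
  len 147.3967500730815 ang 0.05024861038072903
0.2
```

Heights agree with the text. Dock centre is about (516,31) with yaw 0.056, and the pan is at about (456.6,24.2) with yaw 0.108. The plan is to push the pan's rear wall with two spread fingers.

>>> step_arm:
  moves:
    - {"tx":-1,"ty":-1.2,"az":-2}
    - {"tx":-2.6,"ty":-3.4,"az":-5}
    - {"tx":-4.5,"ty":-5.8,"az":-9}
    - {"tx":-6.7,"ty":-8.6,"az":-13}
    - {"tx":-8.9,"ty":-11.4,"az":-17}
    - {"tx":-11.1,"ty":-14.3,"az":-21}
    - {"tx":-13.3,"ty":-17.1,"az":-25}
    - {"tx":-15.5,"ty":-20,"az":-28.2}
    - {"tx":-17.7,"ty":-22.8,"az":-28.2}
    - {"tx":-17.7,"ty":-22.8,"az":-28.2}
  claw: 64
  squeeze: 20

```text
schema error: expected keys tx, ty, tz, ax, ay, az
```

>>> step_arm:
  moves:
    - {"tx":-1,"ty":-1.2,"tz":0,"ax":0,"ay":0,"az":-2}
    - {"tx":-2.6,"ty":-3.4,"tz":0,"ax":0,"ay":0,"az":-5}
    - {"tx":-4.5,"ty":-5.8,"tz":0,"ax":0,"ay":0,"az":-9}
    - {"tx":-6.7,"ty":-8.6,"tz":0,"ax":0,"ay":0,"az":-13}
    - {"tx":-8.9,"ty":-11.4,"tz":0,"ax":0,"ay":0,"az":-17}
    - {"tx":-11.1,"ty":-14.3,"tz":0,"ax":0,"ay":0,"az":-21}
    - {"tx":-13.3,"ty":-17.1,"tz":0,"ax":0,"ay":0,"az":-25}
    - {"tx":-15.5,"ty":-20,"tz":0,"ax":0,"ay":0,"az":-28.2}
    - {"tx":-17.7,"ty":-22.8,"tz":0,"ax":0,"ay":0,"az":-28.2}
    - {"tx":-17.7,"ty":-22.8,"tz":0,"ax":0,"ay":0,"az":-28.2}
  claw: 64
  squeeze: 20

```text
time: 1.03
tcp_pos: [340.3, 299.5, 205.3]
ee_rot: [-0.0, -0.023, 1.0, -0.003]
wrist_force: [-0.1, -0.3, 0.1]
gripper_width: 60.1
gripper_force: 0.0
```

>>> step_arm:
  moves:
    - {"tx":-0.3,"ty":-1.5,"tz":0,"ax":0,"ay":0,"az":0}
    - {"tx":-0.8,"ty":-4.5,"tz":0,"ax":0,"ay":0,"az":0}
    - {"tx":-1.4,"ty":-8,"tz":0,"ax":0,"ay":0,"az":0}
    - {"tx":-2,"ty":-12,"tz":0,"ax":0,"ay":0,"az":0}
    - {"tx":-2.7,"ty":-16,"tz":1,"ax":0,"ay":0,"az":0}
    - {"tx":-3.4,"ty":-20,"tz":3,"ax":0,"ay":0,"az":0}
    - {"tx":-4,"ty":-23.5,"tz":5,"ax":0,"ay":0,"az":0}
    - {"tx":-4.5,"ty":-26.3,"tz":8,"ax":0,"ay":0,"az":0}
    - {"tx":-4.7,"ty":-27.8,"tz":10,"ax":0,"ay":0,"az":0}
    - {"tx":-4.7,"ty":-27.8,"tz":10,"ax":0,"ay":0,"az":0}

```text
time: 1.87
tcp_pos: [399.6, 28.8, 102.6]
ee_rot: [-0.003, -0.024, 1.0, -0.001]
wrist_force: [-0.1, 0.1, 0.4]
gripper_width: 60.4
gripper_force: 0.0
```

```bash
python3 - <<'E'
from h import *
from scipy.spatial.transform import Rotation as R
f=cam('side');s=get_state()
print(s['tcp_pos'],R.from_quat(np.roll(s['ee_rot'],-1)).as_matrix(),s['joints'])
a=f['color'][130:330,190:430,::-1];cv2.imwrite('pics/s1.png',cv2.resize(a,None,fx=3,fy=3,interpolation=cv2.INTER_CUBIC))
E
```

```text
[400.08819326  31.12830803 104.07088384] [[-9.98676418e-01 -5.12594963e-02 -4.22796922e-03]
 [-5.12563598e-02  9.98685170e-01 -8.46956458e-04]
 [ 4.26582471e-03 -6.29125131e-04 -9.99990703e-01]] [-0.12385709  0.47600866 -0.03301199  2.27376014  0.03965716  0.39663419
  1.4322287 ]
```

View pics/s1.png

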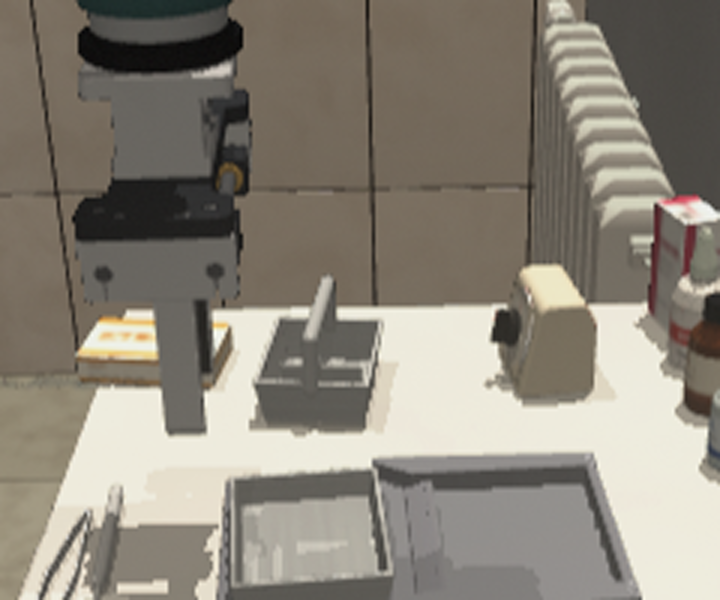

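The finger (crop 165–207) stands clear behind the pan's rear edge (228). Next I descend.

>>> step_arm:
  moves:
    - {"tx":0,"ty":-0.8,"tz":2,"ax":0,"ay":0,"az":0}
    - {"tx":0,"ty":-0.8,"tz":4.5,"ax":0,"ay":0,"az":0}
    - {"tx":0,"ty":-0.8,"tz":6.8,"ax":0,"ay":0,"az":0}
    - {"tx":0,"ty":-0.8,"tz":8,"ax":0,"ay":0,"az":0}
    - {"tx":0,"ty":-0.8,"tz":8.6,"ax":0,"ay":0,"az":0}
    - {"tx":0,"ty":-0.8,"tz":8.6,"ax":0,"ay":0,"az":0}
    - {"tx":0,"ty":-0.8,"tz":8.6,"ax":0,"ay":0,"az":0}

```text
time: 2.5
tcp_pos: [403.1, 26.5, 19.8]
ee_rot: [0.001, -0.029, 1.0, 0.0]
wrist_force: [-0.0, -0.7, -0.8]
gripper_width: 60.2
gripper_force: 0.0
```

```bash
cat > st.py <<'E'
from h import *
from scipy.spatial.transform import Rotation as R
P=[];Q=[];W=[]
for i in range(3):
    cam('side');s=get_state();P.append(s['tcp_pos']);Q.append(s['ee_rot']*np.sign(s['ee_rot'][2]));W.append(s['wrist_force'])
m=R.from_quat(np.roll(np.mean(Q,0),-1)).as_matrix();p=np.mean(P,0)
c,n=np.cos(.056),np.sin(.056);d=p-[516.2,31.2,0]
print(s['time'],p.round(1),'dock',(c*d[0]+n*d[1]).round(1),(c*d[1]-n*d[0]).round(1),'yaw',np.arctan2(-m[0,1],m[1,1]).round(4),'toolz',m[:,2].round(4),'F',np.mean(W,0).round(1),s['gripper_width'])
E
python3 st.py
```

```text
2.65 [402.7  26.1  19.9] dock -113.6 1.3 yaw 0.0574 toolz [ 1.8e-03  7.0e-04 -1.0e+00] F [ 0.3 -0.1 -0.1] 59.755192606602684
```

>>> step_arm:
  moves:
    - {"tx":-0.4,"ty":-0.2,"tz":0.2,"ax":0,"ay":0,"az":0}
    - {"tx":-0.8,"ty":-0.2,"tz":0.2,"ax":0,"ay":0,"az":0}
    - {"tx":-1.2,"ty":-0.2,"tz":0.2,"ax":0,"ay":0,"az":0}
    - {"tx":-1.7,"ty":-0.2,"tz":0.2,"ax":0,"ay":0,"az":0}
    - {"tx":-2.2,"ty":-0.2,"tz":0.2,"ax":0,"ay":0,"az":0}
    - {"tx":-2.7,"ty":-0.2,"tz":0.2,"ax":0,"ay":0,"az":0}
    - {"tx":-3.2,"ty":-0.2,"tz":0.2,"ax":0,"ay":0,"az":0}
    - {"tx":-3.7,"ty":-0.2,"tz":0.2,"ax":0,"ay":0,"az":0}
    - {"tx":-4.2,"ty":-0.2,"tz":0.2,"ax":0,"ay":0,"az":0}
    - {"tx":-4.2,"ty":-0.2,"tz":0.2,"ax":0,"ay":0,"az":0}

```text
time: 3.48
tcp_pos: [445.4, 25.2, 17.5]
ee_rot: [0.001, -0.027, 1.0, 0.0]
wrist_force: [-0.0, -0.3, 0.7]
gripper_width: 60.0
gripper_force: 0.0
```

```bash
python3 st.py; python3 - <<'E'
from h import *
T=cam('top');S=cam('side')
a=cv2.resize(T['color'][170:320,325:425,::-1],None,fx=3.9,fy=3.9,interpolation=cv2.INTER_CUBIC)
b=cv2.resize(S['color'][215:350,220:420,::-1],None,fx=2,fy=2,interpolation=cv2.INTER_CUBIC)
o=np.zeros((585,800,3),np.uint8);o[:a.shape[0],:390]=a[:585,:390];o[:270,395:795]=b;cv2.imwrite('pics/m2.png',o)
E
```

```text
3.6333 [444.1  25.   17.4] dock -72.3 -2.2 yaw 0.055 toolz [ 5.e-04  4.e-04 -1.e+00] F [-0.7 -0.3 -0.1] 60.10342900252688
```

View pics/m2.png

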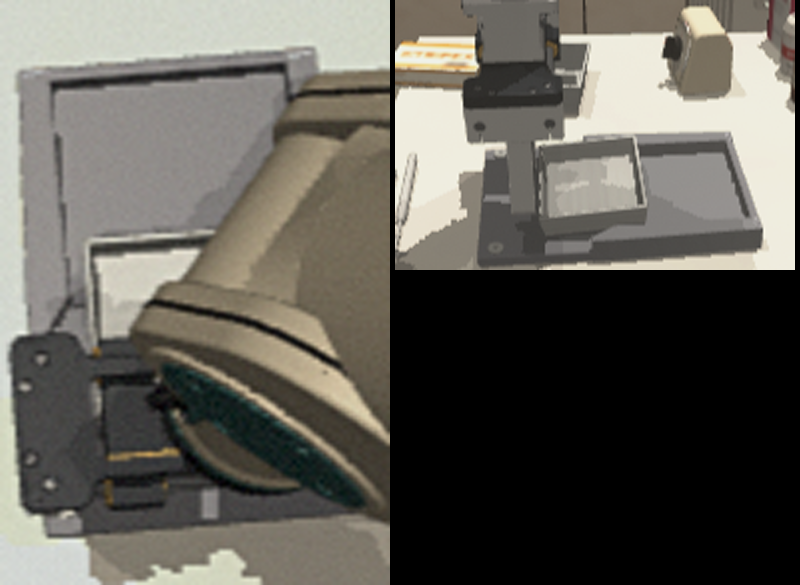

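The pan is sliding well: it is aligned with the dock and its nose is on the ramp (side panel (640,190)). I keep going.

>>> step_arm:
  moves:
    - {"tx":-0.4,"ty":0,"tz":0,"ax":0,"ay":0,"az":0}
    - {"tx":-0.8,"ty":0,"tz":0,"ax":0,"ay":0,"az":0}
    - {"tx":-1.2,"ty":0,"tz":0,"ax":0,"ay":0,"az":0}
    - {"tx":-1.6,"ty":0,"tz":0,"ax":0,"ay":0,"az":0}
    - {"tx":-2,"ty":0,"tz":0,"ax":0,"ay":0,"az":0}
    - {"tx":-2.4,"ty":0,"tz":0,"ax":0,"ay":0,"az":0}
    - {"tx":-2.8,"ty":0,"tz":0,"ax":0,"ay":0,"az":0}
    - {"tx":-3.2,"ty":0,"tz":0,"ax":0,"ay":0,"az":0}
    - {"tx":-3.6,"ty":0,"tz":0,"ax":0,"ay":0,"az":0}
    - {"tx":-4,"ty":0,"tz":0,"ax":0,"ay":0,"az":0}

```text
time: 4.57
tcp_pos: [484.3, 27.2, 17.5]
ee_rot: [0.0, -0.028, 1.0, 0.0]
wrist_force: [-2.1, -1.7, -0.1]
gripper_width: 60.3
gripper_force: 0.2
```

```bash
python3 st.py
```

```text
4.7167 [484.8  27.3  17.5] dock -31.5 -2.1 yaw 0.0551 toolz [ 1.3e-03  6.0e-04 -1.0e+00] F [ 0.2  0.5 -0.2] 60.38969584096271
```

>>> step_arm:
  moves:
    - {"tx":-0.4,"ty":0,"tz":0,"ax":0,"ay":0,"az":0}
    - {"tx":-0.8,"ty":0,"tz":0,"ax":0,"ay":0,"az":0}
    - {"tx":-1.2,"ty":0,"tz":0,"ax":0,"ay":0,"az":0}
    - {"tx":-1.6,"ty":0,"tz":0,"ax":0,"ay":0,"az":0}
    - {"tx":-2,"ty":0,"tz":0,"ax":0,"ay":0,"az":0}
    - {"tx":-2.4,"ty":0,"tz":0,"ax":0,"ay":0,"az":0}
    - {"tx":-2.8,"ty":0,"tz":0,"ax":0,"ay":0,"az":0}
    - {"tx":-3.2,"ty":0,"tz":0,"ax":0,"ay":0,"az":0}
    - {"tx":-3.5,"ty":0,"tz":0,"ax":0,"ay":0,"az":0}
    - {"tx":-3.7,"ty":0,"tz":0,"ax":0,"ay":0,"az":0}

```text
time: 5.55
tcp_pos: [521.0, 29.2, 17.4]
ee_rot: [0.0, -0.028, 1.0, 0.0]
wrist_force: [-0.4, -0.7, -0.6]
gripper_width: 60.0
gripper_force: 0.2
```

```bash
python3 st.py; python3 - <<'E'
from h import *
S=cam('side')
cv2.imwrite('pics/s3.png',cv2.resize(S['color'][215:350,210:410,::-1],None,fx=4,fy=4,interpolation=cv2.INTER_CUBIC))
E
```

```text
5.7 [521.1  29.2  17.5] dock 4.7 -2.2 yaw 0.0552 toolz [ 4.e-04  2.e-04 -1.e+00] F [ 0.3  0.3 -0. ] 59.59236160201765
```

View pics/s3.png

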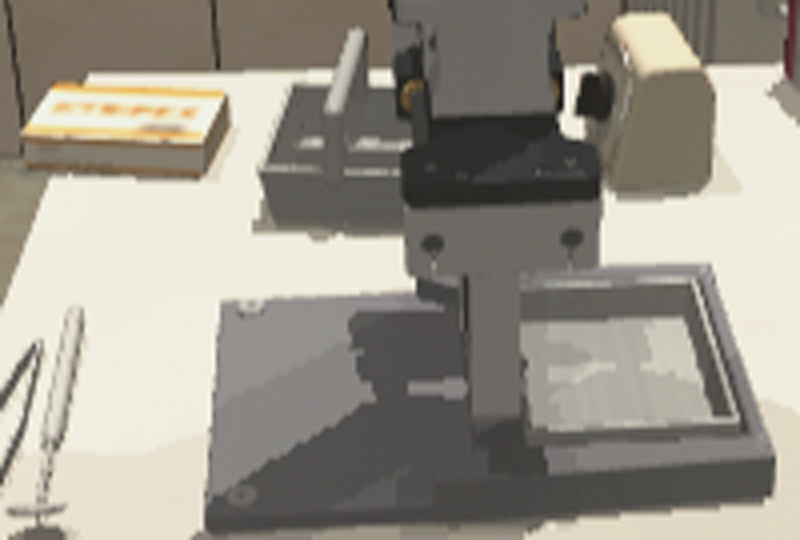

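The pan appears to lie flat in the pocket. I back off, rise and head for the basket.

>>> step_arm:
  moves:
    - {"tx":0.7,"ty":0,"tz":0,"ax":0,"ay":0,"az":0}
    - {"tx":1.5,"ty":0,"tz":-1,"ax":0,"ay":0,"az":0}
    - {"tx":1.8,"ty":0,"tz":-4,"ax":0,"ay":0,"az":3}
    - {"tx":2,"ty":0,"tz":-7.5,"ax":0,"ay":0,"az":10}
    - {"tx":2.2,"ty":2,"tz":-11,"ax":0,"ay":0,"az":17}
    - {"tx":2.8,"ty":5,"tz":-13,"ax":0,"ay":0,"az":24}
    - {"tx":3.6,"ty":9,"tz":-14,"ax":0,"ay":0,"az":31}
    - {"tx":4.5,"ty":13,"tz":-14,"ax":0,"ay":0,"az":38}
    - {"tx":5.2,"ty":17,"tz":-14,"ax":0,"ay":0,"az":45}
    - {"tx":5.5,"ty":19.5,"tz":-14,"ax":0,"ay":0,"az":52}
  claw: 60

```text
time: 6.58
tcp_pos: [452.2, 224.9, 158.8]
ee_rot: [-0.0, 0.414, 0.91, 0.001]
wrist_force: [0.4, 0.5, -0.9]
gripper_width: 56.1
gripper_force: 0.0
```

>>> step_arm:
  moves:
    - {"tx":0,"ty":0,"tz":0,"ax":0,"ay":0,"az":6.5}
    - {"tx":0,"ty":0,"tz":0,"ax":0,"ay":0,"az":13}
    - {"tx":0,"ty":0,"tz":0,"ax":0,"ay":0,"az":19.5}
    - {"tx":0,"ty":0,"tz":0,"ax":0,"ay":0,"az":26}
    - {"tx":0,"ty":0,"tz":0,"ax":0,"ay":0,"az":32.5}
    - {"tx":0,"ty":0,"tz":0,"ax":0,"ay":0,"az":39}
    - {"tx":0,"ty":0,"tz":0,"ax":0,"ay":0,"az":44}
    - {"tx":0,"ty":0,"tz":0,"ax":0,"ay":0,"az":46.3}
    - {"tx":0,"ty":0,"tz":0,"ax":0,"ay":0,"az":46.3}
    - {"tx":0,"ty":0,"tz":0,"ax":0,"ay":0,"az":46.3}

```text
time: 7.42
tcp_pos: [453.9, 220.6, 157.9]
ee_rot: [-0.0, 0.737, 0.675, -0.0]
wrist_force: [0.1, 0.2, 0.4]
gripper_width: 56.4
gripper_force: 0.0
```

```bash
python3 st.py; python3 - <<'E'
from h import *
T=cam('top');S=cam('side');print(get_state()['joints'])
a=cv2.resize(T['color'][170:320,225:425,::-1],None,fx=4,fy=4,interpolation=cv2.INTER_CUBIC)
cv2.imwrite('pics/t4.png',a)
cv2.imwrite('pics/s4full.png',S['color'][:,:,::-1])
E
```

```text
7.5667 [454.4 220.7 157.7] dock -51.1 192.6 yaw -1.6591 toolz [-2.e-04  1.e-04 -1.e+00] F [ 0.1 -0.5  0.4] 56.52952002580215
[-0.38244618  0.49445843 -0.17883256  1.96389969  0.13199514  0.69426838
 -0.73100397]
```

View pics/t4.png

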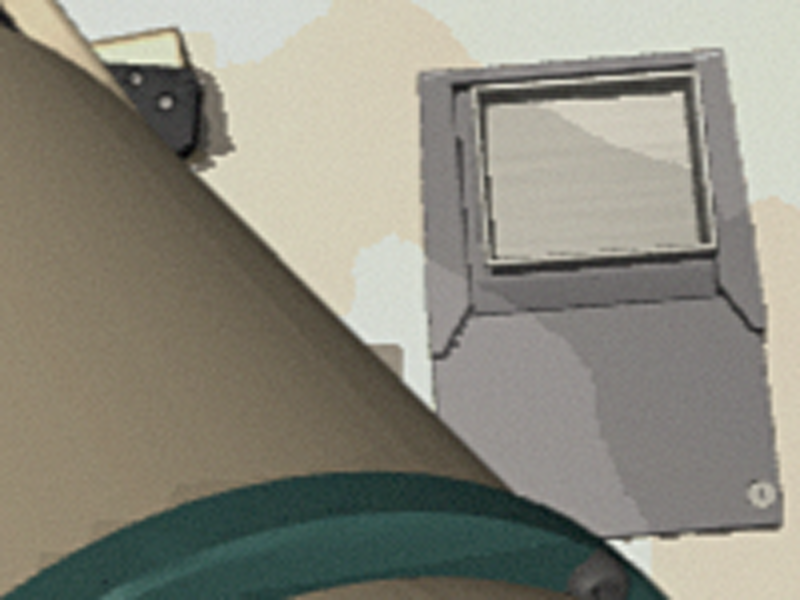

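The pan's rim is square in the pocket, with corners at (471,88), (694,73), (717,247) and (488,270). I descend on the handle.

>>> step_arm:
  moves:
    - {"tx":0,"ty":0,"tz":1.5,"ax":0,"ay":0,"az":0}
    - {"tx":0,"ty":0,"tz":4,"ax":0,"ay":0,"az":0}
    - {"tx":0,"ty":0,"tz":6.5,"ax":0,"ay":0,"az":0}
    - {"tx":0,"ty":0,"tz":9,"ax":0,"ay":0,"az":0}
    - {"tx":0,"ty":0,"tz":10.7,"ax":0,"ay":0,"az":0}
    - {"tx":0,"ty":0,"tz":11.6,"ax":0,"ay":0,"az":0}
    - {"tx":0,"ty":0,"tz":11.6,"ax":0,"ay":0,"az":0}
    - {"tx":0,"ty":0,"tz":11.6,"ax":0,"ay":0,"az":0}

```text
time: 8.33
tcp_pos: [454.9, 220.9, 41.6]
ee_rot: [-0.0, 0.738, 0.675, -0.0]
wrist_force: [0.0, 0.0, 0.3]
gripper_width: 55.5
gripper_force: 0.0
```

```bash
python3 st.py; python3 - <<'E'
from h import *
T=cam('top')
t=lambda p:(225+p[0]/4-.4,170+p[1]/4-.4)
a=np.array([plane(T,t(p),26) for p in [(471,88),(694,73),(717,247),(488,270)]]);print(a.round(1),a.mean(0))
for i,j in((0,1),(3,2)): d=a[i]-a[j];print(np.arctan2(-d[0],d[1]),np.linalg.norm(d))
for i,j in((0,3),(1,2)): d=a[i]-a[j];print(np.arctan2(d[1],d[0]),np.linalg.norm(d))
c=516.2,31.2
print('pocket pred',516.2+57*np.cos(.056),31.2+57*np.sin(.056))
S=cam('side')
cv2.imwrite('pics/s5.png',cv2.resize(S['color'][170:350,210:410,::-1],None,fx=3,fy=3,interpolation=cv2.INTER_CUBIC))
E
```

```text
8.4833 [455.6 221.2  42.4] dock -49.9 193.1 yaw -1.6603 toolz [ 1.5e-03  9.0e-04 -1.0e+00] F [-0.  -0.5  0.1] 55.98615936577811
[[611.2  83.5  26. ]
 [616.  -18.   26. ]
 [535.1 -24.3  26. ]
 [526.7  78.2  26. ]] [572.24808117  29.85253068  26.        ]
0.047925213436298464 101.58755630316608
0.08159684796701788 102.86920547557384
0.06302203103115535 84.61330890853593
0.07873460762907748 81.17907231644497
pocket pred 573.1106473544866 34.39033190957806
```

View pics/s5.png

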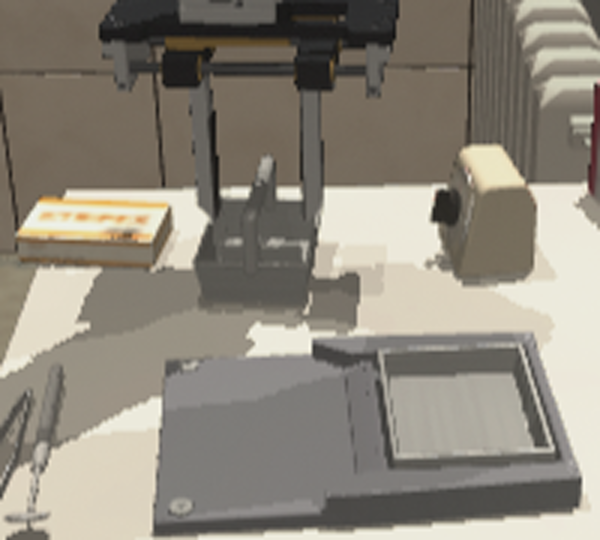

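The fingers straddle the handle, and the pan lies flat in the pocket with side-crop rim corners (383,352), (525,345), (553,453) and (392,463). I close the grip, and refine the pan pose from both views.

>>> step_arm:
  moves:
    - {"tx":0,"ty":0,"tz":0.1,"ax":0,"ay":0,"az":0}
    - {"tx":0,"ty":0,"tz":0.1,"ax":0,"ay":0,"az":0}
    - {"tx":0,"ty":0,"tz":0.1,"ax":0,"ay":0,"az":0}
    - {"tx":0,"ty":0,"tz":0.1,"ax":0,"ay":0,"az":0}
    - {"tx":0,"ty":0,"tz":0.1,"ax":0,"ay":0,"az":0}
    - {"tx":0,"ty":0,"tz":0.1,"ax":0,"ay":0,"az":0}
    - {"tx":0,"ty":0,"tz":0.1,"ax":0,"ay":0,"az":0}
    - {"tx":0,"ty":0,"tz":0.1,"ax":0,"ay":0,"az":0}
    - {"tx":0,"ty":0,"tz":0.1,"ax":0,"ay":0,"az":0}
    - {"tx":0,"ty":0,"tz":0.1,"ax":0,"ay":0,"az":0}
  claw: 0
  squeeze: 40

```text
time: 9.42
tcp_pos: [454.8, 220.8, 40.4]
ee_rot: [-0.0, 0.738, 0.675, -0.0]
wrist_force: [0.4, 0.4, -0.8]
gripper_width: 8.9
gripper_force: 40.0
```

```bash
python3 st.py; python3 - <<'E'
from h import *
np.set_printoptions(precision=1,suppress=True)
T=cam('top');S=cam('side')
t=lambda p:(225+p[0]/4-.4,170+p[1]/4-.4)
s=lambda p:(210+p[0]/3-.4,170+p[1]/3-.4)
tc=[(471,88),(694,73),(717,247),(488,270)];sc=[(525,345),(553,453),(392,463),(383,352)]
A=[tri(T,t(p),S,s(q)) for p,q in zip(tc,sc)]
for a in A:print(*a)
print('tri mean',np.mean([a[0] for a in A],0))
a=np.array([plane(S,s(q),26) for q in sc]);print(a,a.mean(0))
for i,j in((0,1),(3,2)): d=a[i]-a[j];print(np.arctan2(-d[0],d[1]).round(3),np.linalg.norm(d))
for i,j in((0,3),(1,2)): d=a[i]-a[j];print(np.arctan2(d[1],d[0]).round(3),np.linalg.norm(d))
# dim mask of steel pan interior+rim by colour vs dock: Canny-free minAreaRect on bright/warm pixels
h=cv2.cvtColor(cv2.resize(T['color'],None,fx=4,fy=4,interpolation=cv2.INTER_CUBIC),cv2.COLOR_RGB2LAB).astype(int)
roi=h[4*185:4*240,4*338:4*408]
b=roi[:,:,2]
print(np.percentile(b,[5,25,50,75,95]))
m=cv2.morphologyEx((b>131).astype(np.uint8),cv2.MORPH_OPEN,np.ones((5,5)))
cs,_=cv2.findContours(m,0,2);c=max(cs,key=cv2.contourArea)
box=cv2.boxPoints(cv2.minAreaRect(c))+[4*338,4*185];w=np.array([plane(T,p/4-.4,11) for p in box]);print('floor',w,w.mean(0),cv2.contourArea(c))
E
```

```text
9.5667 [454.9 220.8  40.4] dock -50.6 192.7 yaw -1.6603 toolz [-0.  0. -1.] F [-0.2 -0.2 -1.1] 8.680545907974684
[612.2  83.5  24.5] 1.1629348872678582
[616.2 -18.3  23.7] 0.9630769080153052
[534.  -24.8  23.8] 3.134379121036872
[528.9  78.3  24.2] 3.5775441910814645
tri mean [572.8  29.6  24. ]
[[612.5  81.5  26. ]
 [615.2 -21.7  26. ]
 [532.3 -28.4  26. ]
 [530.6  76.1  26. ]] [572.6  26.9  26. ]
0.027 103.16311867873107
0.017 104.45471086516619
0.066 82.06554206303187
0.081 83.14674188268988
[129. 133. 142. 144. 145.]
floor [[629.2  91.3  11. ]
 [626.4 -37.7  11. ]
 [523.2 -32.4  11. ]
 [525.8  93.9  11. ]] [576.2  28.8  11. ] 47223.0
```

>>> step_arm:
  moves:
    - {"tx":0,"ty":0,"tz":-0.8,"ax":0,"ay":0,"az":0}
    - {"tx":0,"ty":0,"tz":-2,"ax":0,"ay":0,"az":0}
    - {"tx":0,"ty":0,"tz":-3.5,"ax":0,"ay":0,"az":0}
    - {"tx":0,"ty":0,"tz":-5,"ax":0,"ay":0,"az":0}
    - {"tx":-0.5,"ty":0.4,"tz":-6,"ax":0,"ay":0,"az":0}
    - {"tx":-1.5,"ty":1.1,"tz":-6.5,"ax":0,"ay":0,"az":0}
    - {"tx":-3,"ty":2.2,"tz":-6.5,"ax":0,"ay":0,"az":-1}
    - {"tx":-4.7,"ty":3.5,"tz":-6.5,"ax":0,"ay":0,"az":-2}
    - {"tx":-6.4,"ty":4.8,"tz":-6.5,"ax":0,"ay":0,"az":-3}
    - {"tx":-8,"ty":6,"tz":-6.5,"ax":0,"ay":0,"az":-4}

```text
time: 10.5
tcp_pos: [507.7, 134.6, 105.9]
ee_rot: [0.0, 0.714, 0.7, -0.0]
wrist_force: [-0.7, -0.5, -2.8]
gripper_width: 8.8
gripper_force: 40.0
```

```bash
python3 st.py
```

```text
10.65 [509.1 131.7 105.7] dock -1.5 100.7 yaw -1.595 toolz [ 8.0e-04 -2.2e-03 -1.0e+00] F [ 0.8 -1.  -2.2] 8.94175704280393
```

>>> step_arm:
  moves:
    - {"tx":-1.5,"ty":1,"tz":0,"ax":0,"ay":0,"az":-1}
    - {"tx":-3.2,"ty":2.1,"tz":0,"ax":0,"ay":0,"az":-2}
    - {"tx":-5,"ty":3.3,"tz":0,"ax":0,"ay":0,"az":-3}
    - {"tx":-6.8,"ty":4.4,"tz":0,"ax":0,"ay":0,"az":-4}
    - {"tx":-8.4,"ty":5.5,"tz":0,"ax":0,"ay":0,"az":-4.7}
    - {"tx":-9.6,"ty":6.2,"tz":0.5,"ax":0,"ay":0,"az":-4.7}
    - {"tx":-10.05,"ty":6.54,"tz":1.2,"ax":0,"ay":0,"az":-4.7}
    - {"tx":-10.05,"ty":6.54,"tz":2,"ax":0,"ay":0,"az":-4.7}
    - {"tx":-10.05,"ty":6.54,"tz":2,"ax":0,"ay":0,"az":-4.7}
    - {"tx":-10.05,"ty":6.54,"tz":2,"ax":0,"ay":0,"az":-4.7}

```text
time: 11.48
tcp_pos: [569.2, 35.9, 84.5]
ee_rot: [-0.001, 0.684, 0.73, -0.001]
wrist_force: [0.1, -0.1, -2.1]
gripper_width: 8.3
gripper_force: 40.0
```

```bash
python3 st.py
```

```text
11.6333 [570.2  35.7  85.3] dock 54.1 1.4 yaw -1.5064 toolz [-9.e-04  8.e-04 -1.e+00] F [ 0.1 -0.2 -1.9] 8.734853233420283
```

>>> step_arm:
  moves:
    - {"tx":-0.3,"ty":0.1,"tz":0,"ax":0,"ay":0,"az":0}
    - {"tx":-0.6,"ty":0.18,"tz":0.3,"ax":0,"ay":0,"az":0}
    - {"tx":-0.6,"ty":0.18,"tz":0.8,"ax":0,"ay":0,"az":0}
    - {"tx":-0.6,"ty":0.18,"tz":1.2,"ax":0,"ay":0,"az":0}
    - {"tx":-0.6,"ty":0.18,"tz":1.5,"ax":0,"ay":0,"az":0}
    - {"tx":-0.6,"ty":0.18,"tz":1.5,"ax":0,"ay":0,"az":0}
    - {"tx":-0.6,"ty":0.18,"tz":1.5,"ax":0,"ay":0,"az":0}

```text
time: 12.22
tcp_pos: [572.7, 28.2, 70.1]
ee_rot: [-0.0, 0.685, 0.729, -0.0]
wrist_force: [-0.5, 0.7, -2.5]
gripper_width: 8.8
gripper_force: 40.0
```

```bash
python3 st.py; python3 - <<'E'
from h import *
S=cam('side')
cv2.imwrite('pics/s6.png',cv2.resize(S['color'][220:350,250:410,::-1],None,fx=4.6,fy=4.6,interpolation=cv2.INTER_CUBIC))
E
```

```text
12.3667 [573.1  28.2  70.5] dock 56.6 -6.1 yaw -1.5083 toolz [ 0.e+00  1.e-04 -1.e+00] F [ 0.2  0.  -2.4] 8.96611608115401
```

>>> step_arm:
  moves:
    - {"tx":0.15,"ty":0,"tz":0,"ax":0,"ay":0,"az":0}
    - {"tx":0.15,"ty":0,"tz":0,"ax":0,"ay":0,"az":0}
    - {"tx":0.15,"ty":0,"tz":0.3,"ax":0,"ay":0,"az":0}
    - {"tx":0.15,"ty":0,"tz":0.6,"ax":0,"ay":0,"az":0}
    - {"tx":0.15,"ty":0,"tz":0.8,"ax":0,"ay":0,"az":0}
    - {"tx":0.15,"ty":0,"tz":0.9,"ax":0,"ay":0,"az":0}
    - {"tx":0.15,"ty":0,"tz":0.9,"ax":0,"ay":0,"az":0}

```text
time: 13.0
tcp_pos: [572.6, 29.6, 61.0]
ee_rot: [-0.0, 0.685, 0.729, -0.0]
wrist_force: [0.5, 0.3, -2.7]
gripper_width: 8.6
gripper_force: 40.0
```

```bash
python3 st.py
```

```text
13.15 [572.9  29.6  61.3] dock 56.5 -4.8 yaw -1.5085 toolz [-2.e-04  0.e+00 -1.e+00] F [-0.3 -0.  -1.9] 8.536376755586911
```

>>> step_arm:
  moves:
    - {"tx":0,"ty":0,"tz":0.2,"ax":0,"ay":0,"az":0}
    - {"tx":0,"ty":0,"tz":0.4,"ax":0,"ay":0,"az":0}
    - {"tx":0,"ty":0,"tz":0.6,"ax":0,"ay":0,"az":0}
    - {"tx":0,"ty":0,"tz":0.75,"ax":0,"ay":0,"az":0}
    - {"tx":0,"ty":0,"tz":0.85,"ax":0,"ay":0,"az":0}
    - {"tx":0,"ty":0,"tz":0.92,"ax":0,"ay":0,"az":0}
    - {"tx":0,"ty":0,"tz":0.92,"ax":0,"ay":0,"az":0}

```text
time: 13.73
tcp_pos: [572.8, 29.6, 52.0]
ee_rot: [-0.0, 0.685, 0.729, -0.0]
wrist_force: [0.6, -0.2, -2.3]
gripper_width: 9.1
gripper_force: 40.0
```

```bash
python3 st.py
```

```text
13.8833 [573.   29.6  52.2] dock 56.6 -4.7 yaw -1.5084 toolz [-0.  0. -1.] F [ 0.  -0.2 -2.4] 8.787428753082635
```

>>> step_arm:
  moves:
    - {"tx":0,"ty":0,"tz":0.05,"ax":0,"ay":0,"az":0}
    - {"tx":0,"ty":0,"tz":0.1,"ax":0,"ay":0,"az":0}
    - {"tx":0,"ty":0,"tz":0.1,"ax":0,"ay":0,"az":0}

```text
time: 14.13
tcp_pos: [573.1, 29.6, 51.5]
ee_rot: [0.0, 0.685, 0.729, 0.0]
wrist_force: [-0.1, 0.4, -0.6]
gripper_width: 8.8
gripper_force: 40.0
```

```bash
python3 st.py
```

```text
14.2833 [573.1  29.6  51.5] dock 56.7 -4.8 yaw -1.5085 toolz [ 3.e-04  0.e+00 -1.e+00] F [0.  0.  0.2] 8.731663021608565
```

Contact at 51.5 mm, as predicted for fully nested. I open the gripper and rise.

>>> step_arm:
  moves:
    - {"tx":0,"ty":0,"tz":0,"ax":0,"ay":0,"az":0}
    - {"tx":0,"ty":0,"tz":0,"ax":0,"ay":0,"az":0}
    - {"tx":0,"ty":0,"tz":0,"ax":0,"ay":0,"az":0}
    - {"tx":0,"ty":0,"tz":0,"ax":0,"ay":0,"az":0}
    - {"tx":0,"ty":0,"tz":0,"ax":0,"ay":0,"az":0}
    - {"tx":0,"ty":0,"tz":0,"ax":0,"ay":0,"az":0}
    - {"tx":0,"ty":0,"tz":-1,"ax":0,"ay":0,"az":0}
    - {"tx":0,"ty":0,"tz":-3,"ax":0,"ay":0,"az":0}
    - {"tx":0,"ty":0,"tz":-6,"ax":0,"ay":0,"az":0}
    - {"tx":0,"ty":0,"tz":-9.5,"ax":0,"ay":0,"az":0}
  claw: 50

```text
time: 15.12
tcp_pos: [571.6, 29.5, 146.7]
ee_rot: [-0.001, 0.685, 0.729, -0.001]
wrist_force: [0.5, -0.3, 1.3]
gripper_width: 47.3
gripper_force: 0.0
```

>>> step_arm:
  moves:
    - {"tx":0.5,"ty":0,"tz":-3,"ax":0,"ay":0,"az":0}
    - {"tx":2,"ty":-0.5,"tz":-5,"ax":0,"ay":0,"az":0}
    - {"tx":4.5,"ty":-1.5,"tz":-7,"ax":0,"ay":0,"az":0}
    - {"tx":7.5,"ty":-3,"tz":-8,"ax":0,"ay":0,"az":0}
    - {"tx":11,"ty":-4.5,"tz":-8,"ax":0,"ay":0,"az":0}
    - {"tx":14.5,"ty":-6,"tz":-8,"ax":0,"ay":0,"az":0}
    - {"tx":17.5,"ty":-7.5,"tz":-8,"ax":0,"ay":0,"az":0}
    - {"tx":20,"ty":-9,"tz":-8,"ax":0,"ay":0,"az":0}
    - {"tx":20,"ty":-9,"tz":-8,"ax":0,"ay":0,"az":0}
    - {"tx":20,"ty":-9,"tz":-8,"ax":0,"ay":0,"az":0}

```text
time: 15.95
tcp_pos: [469.7, 225.3, 227.1]
ee_rot: [0.0, 0.683, 0.73, 0.0]
wrist_force: [0.8, 0.0, -0.4]
gripper_width: 46.7
gripper_force: 0.0
```

```bash
python3 st.py; python3 - <<'E'
from h import *
T=cam('top');S=cam('side')
a=cv2.resize(T['color'][165:320,325:425,::-1],None,fx=3.8,fy=3.8,interpolation=cv2.INTER_CUBIC)
b=cv2.resize(S['color'][220:350,285:415,::-1],None,fx=3.2,fy=3.2,interpolation=cv2.INTER_CUBIC)
o=np.zeros((590,800,3),np.uint8);o[:a.shape[0],:380]=a;o[:b.shape[0],384:384+b.shape[1]]=b[:,:416];cv2.imwrite('pics/end.png',o)
E
```

```text
16.1 [471.2 222.8 226.7] dock -34.3 193.8 yaw -1.5091 toolz [ 8.e-04 -6.e-04 -1.e+00] F [ 0.5 -0.7  0.3] 46.790968791852784
```

View pics/end.png

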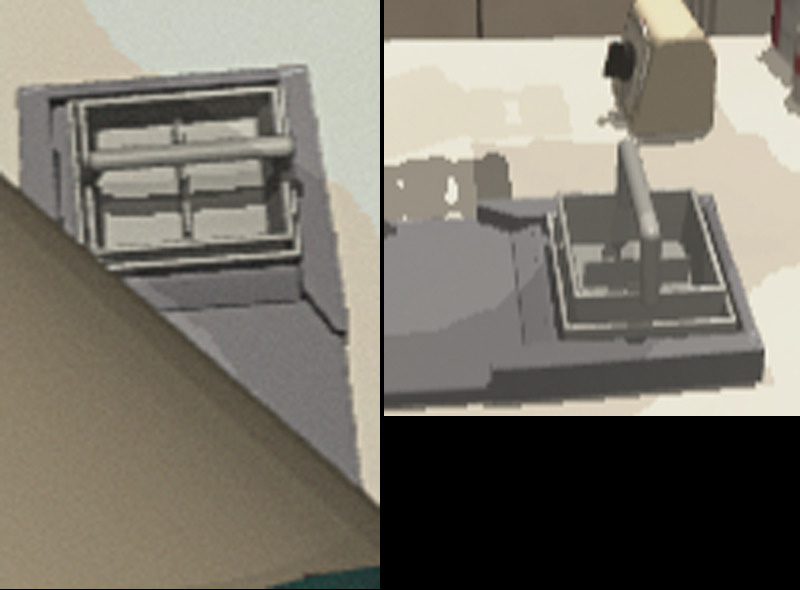

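The basket is square inside the pan, with its rim evenly inside the pan's rim at about (185,180), and level in the side view at about (650,260). The gripper is clear of everything.

```bash
python3 -c "
from plant import *
print(close_job())"
```

```text
the job is handed in; nothing more can be done
None
```

The pan was pushed over the lip and lies flat in the pocket, the basket is nested squarely and fully down in it and released, and the job was handed in at about 16 s; I never moved near the timer, bottle or carton.

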